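Stack the keyed screw tray on its bin at the phone repair bench

ROBOT

A 7-joint arm with a two-finger parallel gripper is mounted at the origin on the work surface. World frame = base frame: x ahead of the robot, y to its left, z up, the work surface at z = 0. Lengths are in m, angles in rad, forces in N, time in s.
With the tool pointing down it reaches from about 0.425 to 1.025 m from the base axis. Payload 9.4 kg.
Tool frame: the origin (TCP) lies between the finger pads, 19 mm behind the fingertips; this is the grasp point; z points along the fingers, y is the line along which they close (so a half turn about z gives the same grasp; the last joint's range is limited). The gripper opens to 85 mm and grips with 20 to 120 N. Pads are 22 mm wide; open, the fingers measure 114 mm over their backs; the gripper's body (76 mm by 85 mm) begins 54 mm behind the grasp point. The pads swing forward as they close: fully open they stand 13 mm farther back than shut.
Start: joints at [-1.263, 0.599, -0.003, 1.599, 0.002, 0.943, -0.08], TCP at [0.272, 0.672, 0.25] pointing down, gripper open.
Joint ranges: [-2.57, 2.57], [-0.35, 1.97], [-1.29, 1.29], [0.11, 2.56], [-1.05, 4.19], [0.11, 1.86], [-2.63, 2.63]. Speed limits (rad/s): [2.22, 2.22, 3.01, 3.01, 3.14, 3.14, 3.14].

INTERFACE

Orientations are given as a unit quaternion [x, y, z, w].
In Python, from plant import bot gives the robot as it stands. The module is installed in compiled form; this text tells all that it offers.
- The arm moves only by the tool drive_tool, never from a script. Its argument "motion" is a list that holds one entry, the list of rows, each a list of 6 numbers: the shift along the tool's x, y, z in units of 300 mm (1.0 is 300 mm), then the turn, a rotation vector about the tool's x, y, z in units of 180 degrees (1.0 is 180 degrees). In form: [[[x, y, z, wx, wy, wz], ...]]. A call has 1 to 8 rows; each row is the pose to reach, as a shift and turn from the pose commanded when the call began, along the tool's axes at that moment, turning the shorter way round; what a row does not reach only later rows make up. A row lasts 1/8 s, in which the tool goes at most 62.5 mm and 10.7 degrees, less where a joint would pass 70% of its speed; a pose out of reach is approached as far as the arm can. A call with a number of a shift or a turn outside -1 to 1 is refused whole. A call with a gripper value outside its range is refused whole. "hand" is the opening, from 0 (shut) to 1 (fully open), set as the call begins (left out, the last holds). The fingers move at their own pace and stop on an object; "squeeze" is the grip in N (left out, the last holds). Time passes only in rows, so rows that repeat a pose let the fingers close. It gives the time, the measured TCP pose, the force, the opening and the grip force at its end, in the units of the state.
- bot.sense(): the state, without advancing time (a new reading comes with each control period).
- bot.get_image(name): name is "side" or "top" or "wrist"; returns a dict with "frame" (420x560x3 uint8, blue, green, red), "K" (3x3 intrinsics, pixels), "R" (3x3) and "t" (3): a world point X has camera coordinates R X + t. Camera axes: x right, y down, z forward; pixel columns grow to the right and rows downward; lengths in m; the calibration is good to about 2 mm. A picture is of the moment at which its call begins. There is no depth.
- bot.close_job(): hands the job in; it is judged then, once.
The state is a dict: "time_s": time; "qpos": joint angles; "joint_vel": joint speeds; "tau": joint torques, N m; "eef_pos": TCP position; "tool_rot": TCP orientation; "ft_force": force on the tool from outside, world axes, zero at the start; "torque": the same for the moment, N m; "finger_gap": finger opening in m; "grip_force": force on a finger pad.
Only numpy, scipy, OpenCV 4.12 (cv2) and the standard library are available. Lean on these libraries where they do the work, as an engineer would, in place of code of your own. Each camera call takes 0.05 s, during which the arm holds its last target. There are 200 camera calls.

TASK

Put the yellow screw tray, whose three lugs match the three notches in the rim of the blue bin, on top of the bin so that every lug is down in its notch and the tray sits flat on the rim. Carry it upright by its rib so that the screws stay in, and lower it into the notches before letting go; leave the green tray, which is keyed differently, and the red flux bottle where they stand.

Things in the scene. Friction and masses are not known exactly. Their poses are not given: they have to be found in the camera images.
- tray: Yellow tray, 140 (x) x 110 (y) mm, standing on its lugs. Origin: its centre, level with the lugs' undersides; z up. Above it: floor 14, rim 32, rib top 70 mm. Orange rib at centre, 60 along x, 16 thick in y: pinch it across y, TCP about 58 mm above origin. Orange lugs 14 mm deep, seen 8 mm past the walls: one 46 wide mid +x end; one 20 wide on each long side at x = -30 mm. 125-255 g.
- bin: Blue open bin, 130 (x) x 100 (y) x 60 mm high, walls 6, loose, 800 g. Origin: centre of underside; z up. Rim notches 17 mm deep: one 66 wide mid +x end; one 40 wide in each long side at x = -30 mm (10 mm play each way). The tray fits only with its +x along the bin's +x; fully home its origin is 46 mm straight above the bin's, or up to 14 mm more if a lug rides on the rim.
- odd_tray: Green tray, same size and form as the yellow one, but with only two lugs, 46 mm wide, mid +x and mid -x ends: it does not fit the bin. Origin: its centre, level with the lugs' undersides; z up; rib top at 70 mm. Loose bystander.
- flux: Red flux bottle with a black cap, 40 mm in diameter, 100 mm high, standing beyond the bin. Origin: centre of its underside. Loose bystander.
There are look-alikes about, which are no part of the job. Of the things that look like the tray, take the one that is farthest to the robot's left at the start.

How it is judged:
On the way:
1. the yellow tray is lowered into the bin's notches while the fingers still hold it (no more than 10 mm above fully home) (horizontal distance between tray and bin below 0.02 m and angle between the x axis of tray and the x axis of bin, either way round below 0.3 rad and z of tray in the frame of bin between 0.04 and 0.056 m and contact force between the fingers and tray above 0.5 N), for 0.1 s.
At the end, for the whole second after the job is handed in: The yellow tray rests on the blue bin with its lugs in the notches: its origin 42 to 50.5 mm above the bin's, within 20 mm sideways and 0.3 rad of yaw, both level within 0.08 rad and at rest (under 0.02 m/s) (horizontal distance between tray and bin below 0.02 m and angle between the x axis of tray and the x axis of bin, either way round below 0.3 rad and z of tray in the frame of bin between 0.042 and 0.0505 m and angle between each of tray, bin's own z axis and vertical below 0.08 rad and linear speed of each of tray, bin below 0.02 m/s); the robot touches nothing.
It fails at once if the yellow tray tips more than 0.6 rad from upright (angle between tray's own z axis and vertical above 0.6 rad).
It fails at once if the green tray is moved more than 40 mm (distance of odd_tray from where it was at the start of the episode above 0.04 m).
It fails at once if the flux bottle is moved more than 40 mm or knocked over (distance of flux from where it was at the start of the episode above 0.04 m or angle between flux's own z axis and vertical above 0.5 rad).
It also fails if it takes over 40 s, if anything falls off the work surface, if the arm or the gripper's body presses on something with over 40 N, if the wrist force passes 120 N, or if a joint passes its speed limit or range.

## Working session

There is one attempt and no reset: what is moved stays moved. The work goes in short steps, Python scripts to look and compute and a tool call to move; the robot and the scene stay as the last step left them, time stands still between calls to the robot, and variables do not carry over. Pictures are saved under pics/ and viewed, at most 10 in all, crops included, and the job is handed in when it is done.

Besides the shell and the picture viewer there is one more tool, called after "Emit:" by a JSON object that holds its "op" and its "data", one argument or row to a line. drive_tool: Moves the arm, as the interface text tells. Its arguments: {"type":"object","properties":{"motion":{"type":"array","items":{"type":"array","items":{"type":"array","items":{"type":"number","minimum":-1,"maximum":1}}}},"hand":{"type":"number"},"squeeze":{"type":"number"}},"required":["motion"]}

```bash
mkdir -p pics; python3 - <<'E'
from plant import bot
import cv2,pickle
d={n:bot.get_image(n) for n in("top","side","wrist")}
pickle.dump(d,open("im0.pkl","wb"))
for n in("top","side"): cv2.imwrite(f"pics/{n}0.png",d[n]["frame"]); print(n,d[n]["K"],d[n]["R"],d[n]["t"])
s=bot.sense(); print(s)
E
```

```text
top [[382.34404688   0.         274.98487448]
 [  0.         382.34404688 212.84638378]
 [  0.           0.           1.        ]] [[ 0.03010621 -0.99949705  0.00996268]
 [-0.97998821 -0.03147774 -0.19655093]
 [ 0.19676568 -0.00384591 -0.980443  ]] [-0.0222661   0.51479594  0.80314703]
side [[395.0037893    0.         281.62109288]
 [  0.         395.0037893  208.4661192 ]
 [  0.           0.           1.        ]] [[ 0.6752673  -0.7373463  -0.01828952]
 [-0.57197524 -0.50784116 -0.64415967]
 [ 0.46568058  0.44544111 -0.76467236]] [-0.35386963  0.31699052  0.60793166]
{'time_s': 0.15, 'qpos': array([-1.26270538,  0.5999456 , -0.0025317 ,  1.59995524,  0.00179042,
        0.94288478, -0.07982742]), 'joint_vel': array([-0.00093647, -0.00240176, -0.00041937, -0.00090703,  0.00082029,
       -0.00103964, -0.00089856]), 'tau': array([ 2.67107549e-03, -7.76995540e+01,  1.56690001e+00, -2.58234197e+01,
        1.25180537e-02,  6.85297418e-03,  1.85061037e-05]), 'eef_pos': array([0.27202428, 0.67167312, 0.24930916]), 'tool_rot': array([ 1.91202991e-01,  9.81550336e-01, -5.92628273e-04, -5.77988568e-05]), 'ft_force': array([-0.452342  , -0.50620403,  0.57920202]), 'torque': array([0.04159917, 0.0796939 , 0.02255947]), 'grip_force': 0.0, 'finger_gap': 0.08577399590866117}
```

View pics/top0.png

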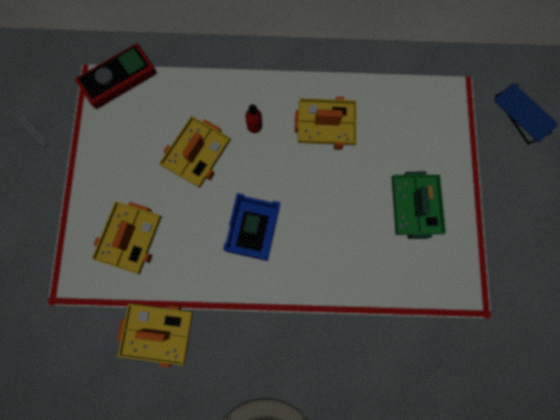

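View pics/side0.png

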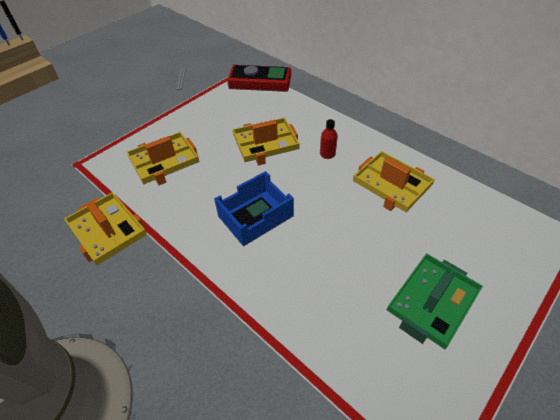

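The top view shows yellow trays at (127,237), (195,152), (326,122) and (155,335), the bin at (252,227), green tray at (418,205) and flux at (254,118). In the leftmost one at (127,237), the wide lug points up the image at (140,206). The side view agrees. Next: coordinates, and what the wrist camera sees.

```bash
cat > h.py <<'E'
import numpy as np,cv2
from scipy.spatial.transform import Rotation as Ro
def cast(d,uv,z):
    uv=np.atleast_2d(np.asarray(uv,float)); C=-d["R"].T@d["t"]
    r=np.c_[uv,np.ones(len(uv))]@np.linalg.inv(d["K"]).T@d["R"]
    return (C+r*((z-C[2])/r[:,2])[:,None])[:,:2]
def proj(d,X):
    c=np.atleast_2d(X)@d["R"].T+d["t"]; p=c@d["K"].T; return p[:,:2]/p[:,2:]
HSV={"yellow":((22,90,60),(35,255,255)),"orange":((5,110,60),(19,255,255)),"blue":((105,120,50),(130,255,255)),"green":((45,80,30),(85,255,255))}
def blobs(d,c,amin=40,close=0):
    m=cv2.inRange(cv2.cvtColor(d["frame"],cv2.COLOR_BGR2HSV),*HSV[c])
    if close: m=cv2.morphologyEx(m,cv2.MORPH_CLOSE,np.ones((close,close)))
    return [k[:,0] for k in cv2.findContours(m,cv2.RETR_EXTERNAL,cv2.CHAIN_APPROX_NONE)[0] if cv2.contourArea(k)>=amin]
def rect(d,k,z):  # minimum rectangle of a contour cast on a plane: centre, sizes, angle of long side
    P=cast(d,k,z); (c,s,a)=cv2.minAreaRect((P*1000).astype(np.float32))
    if s[0]<s[1]: s=s[::-1]; a+=90
    return np.round(c,1),np.round(s,1),round((a+90)%180-90,1)
E
python3 - <<'E'
from h import *
import pickle
d=pickle.load(open("im0.pkl","rb"))
for n in("top","side"):
    print(n,"cam",-d[n]["R"].T@d[n]["t"])
    for c,z in(("yellow",.032),("orange",.06),("blue",.06),("green",.032)):
        for k in blobs(d[n],c,20,7 if c!="orange" else 0): print(c,k.mean(0).round(),rect(d[n],k,z))
cv2.imwrite("pics/wrist0.png",np.hstack([d["wrist"]["frame"]]))
E
```

```text
top cam [ 0.34713253 -0.00296146  0.88884533]
yellow [155. 335.] (array([246.5, 242.9]), array([144.1, 112.5]), 84.9)
yellow [126. 237.] (array([454.4, 325.9]), array([140.6, 113.8]), -15.6)
yellow [430. 192.] (array([ 581.2, -364.5]), array([26.8,  9.3]), -2.8)
yellow [196. 151.] (array([663. , 187.1]), array([141.9, 113.2]), -28.5)
yellow [327. 121.] (array([ 748.8, -125. ]), array([138.8, 115.5]), 89.4)
orange [164. 364.] (array([190.5, 210.3]), array([22.5,  9. ]), 81.0)
orange [150. 336.] (array([244.9, 243.9]), array([66.2, 17.5]), 83.5)
orange [121. 329.] (array([256.7, 306.4]), array([46.4,  9.8]), -5.5)
orange [153. 306.] (array([305. , 244.9]), array([111.8,  10.5]), 88.9)
orange [145. 257.] (array([407.5, 270.3]), array([22.6,  9.8]), -16.6)
orange [ 96. 241.] (array([437.8, 379.2]), array([18.,  8.]), -20.2)
orange [119. 234.] (array([455.5, 331.1]), array([61.1, 19.4]), -13.8)
orange [138. 206.] (array([518.9, 297.3]), array([44.9,  7.7]), 73.4)
orange [209. 173.] (array([600.1, 146.1]), array([25.5, 10.3]), -29.5)
orange [167. 149.] (array([655.2, 245.3]), array([21.9, 
[... 1911 characters left out ...]
range [265. 132.] (array([654.9, 174.3]), array([83.9, 59. ]), 45.6)
orange [ 6. 91.] (array([318.3, 830.6]), array([110.8,  32.4]), 67.4)
orange [21. 85.] (array([358.1, 823.6]), array([110.3,  40.5]), 66.3)
orange [10. 54.] (array([ 409.6, 1014.5]), array([92.6, 37.8]), 86.4)
blue [254. 207.] (array([474.5,  26.5]), array([145.9, 135.6]), -10.6)
blue [ 2. 33.] (array([ 455.9, 1179.9]), array([115.9,  17.8]), 67.4)
green [ 15. 321.] (array([ 34.8, 167.2]), array([28.2, 16.8]), -69.1)
green [435. 301.] (array([ 546.6, -339.3]), array([169.2, 109.1]), 2.2)
green [257. 208.] (array([488.4,  35.3]), array([42.1, 33.2]), -11.4)
green [276.  72.] (array([895.6, 363.3]), array([59.6, 49.5]), 40.7)
```

View pics/wrist0.png

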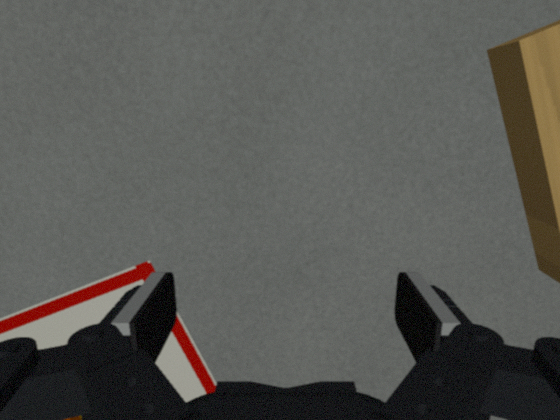

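The wrist view at the start shows only bare floor and a block at the right, so there's no tray farther left. That makes the target the tray at about (0.455, 0.326), yaw -15.6°. I'll work out the hover move and check the bin's notch direction.

```bash
cat >> h.py <<'E'
def rel(p,yaw,s):  # shift (/0.3) and turn (/180deg) in tool axes to put the TCP at p, pointing down, tool y along yaw (deg, mod 180)
    R0=Ro.from_quat(s["tool_rot"]); a=np.radians(yaw); y=np.array([np.cos(a),np.sin(a),0])
    if y@R0.as_matrix()[:,1]<0: y=-y
    z=np.array([0,0,-1.]); R=Ro.from_matrix(np.c_[np.cross(y,z),y,z])
    return np.round(R0.inv().apply(np.array(p)-s["eef_pos"])/.3,4),np.round((R0.inv()*R).as_rotvec()/np.pi,4)
E
python3 - <<'E'
from h import *
from plant import bot
import pickle
d=pickle.load(open("im0.pkl","rb"))
print(rel([.4545,.326,.22],74.4,bot.sense()))
a=cv2.resize(d["side"]["frame"][160:260,200:310],None,fx=5,fy=5,interpolation=2)[:500]
b=cv2.resize(d["top"]["frame"][185:270,215:290],None,fx=5,fy=5,interpolation=2)
b=cv2.copyMakeBorder(b,0,500-b.shape[0],0,0,0)
o=cv2.resize(np.hstack([a,b]),None,fx=.8,fy=.8); cv2.imwrite("pics/bin.png",o); print(o.shape)
E
```

```text
(array([-0.9963, -0.8396,  0.0988]), array([-0.0004,  0.    , -0.0358]))
(400, 740, 3)
```

View pics/bin.png

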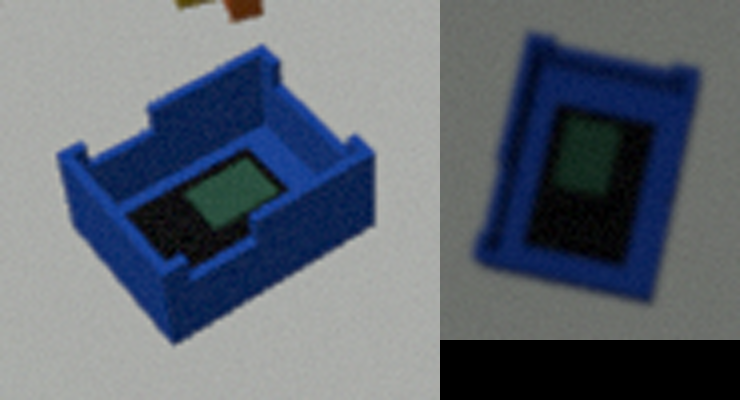

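In the crop, the end notch at (310,110) is on the far end and the side notches are nearer the robot. The bin's +x therefore points away from the robot at yaw ≈ -10.5°. Moving to hover over the tray.

Emit:
{"op": "drive_tool", "data": {
  "motion": [
    [[-0.996,-0.84,0.1,0,0,-0.036],[-0.996,-0.84,0.1,0,0,-0.036],[-0.996,-0.84,0.1,0,0,-0.036],[-0.996,-0.84,0.1,0,0,-0.036],[-0.996,-0.84,0.1,0,0,-0.036],[-0.996,-0.84,0.1,0,0,-0.036],[-0.996,-0.84,0.1,0,0,-0.036],[-0.996,-0.84,0.1,0,0,-0.036]]
  ],
  "hand": 1
}}

```text
time_s: 1.15
eef_pos: [0.455, 0.3255, 0.2199]
tool_rot: [0.137, 0.991, -0.0, -0.0]
ft_force: [-1.3, 0.6, -0.3]
finger_gap: 0.0854
grip_force: 0.0
```

```bash
python3 - <<'E'
from h import *
from plant import bot
d=bot.get_image("wrist"); cv2.imwrite("pics/w1.png",d["frame"])
print("cam",-d["R"].T@d["t"])
for c,z in(("yellow",.032),("orange",.07),("orange",.014)):
    for k in blobs(d,c,150,9 if c=="yellow" else 0): print(c,z,k.mean(0).round(),rect(d,k,z))
print(rel([.4545,.326,.058],74.4,bot.sense()))
E
```

```text
cam [0.38842083 0.3438141  0.34406395]
yellow 0.032 [214. 371.] (array([623.8, 211.6]), array([110.5,  70.1]), 61.5)
yellow 0.032 [289. 184.] (array([456.3, 328.3]), array([139.8, 110.4]), -15.7)
yellow 0.032 [114.  20.] (array([296.9, 237.5]), array([146.1,  37. ]), 74.3)
orange 0.07 [289. 270.] (array([510.4, 312.3]), array([39.5,  7. ]), 74.3)
orange 0.07 [290. 197.] (array([453.1, 329.3]), array([64.9, 15. ]), -15.9)
orange 0.07 [359. 155.] (array([435.5, 387.5]), array([19.8,  6.7]), -15.7)
orange 0.07 [219. 155.] (array([407.1, 287.9]), array([19.1,  6.8]), -15.7)
orange 0.07 [102.  49.] (array([316.5, 230. ]), array([30.5, 10.3]), 70.7)
orange 0.014 [289. 270.] (array([535.4, 305.9]), array([47.6,  8.4]), 74.3)
orange 0.014 [290. 197.] (array([466.3, 326.4]), array([78.1, 18. ]), -15.9)
orange 0.014 [359. 155.] (array([445.1, 396.4]), array([23.9,  8.1]), -15.7)
orange 0.014 [219. 155.] (array([410.9, 276.4]), array([23. ,  8.1]), -15.7)
orange 0.014 [102.  49.] (array([301.7, 206.7]), array([36.7, 12.5]), 70.7)
(array([-0.002 , -0.0037,  0.5401]), array([ 0.0002, -0.0001,  0.0002]))
```

View pics/w1.png

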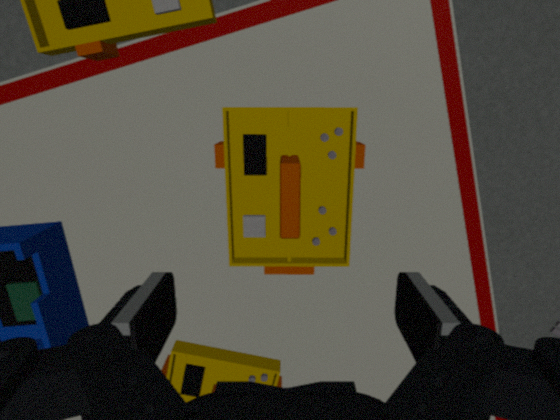

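The wrist view shows the target tray with its rib at (290,197), wide lug at the far end (289,270) and side lugs at (219,155) and (359,155). Its centre is about (0.456, 0.328), yaw -15.7°. I'll descend in two stages, then close.

```bash
python3 -c "
from h import *
from plant import bot
print(rel([.4555,.328,.058],74.3,bot.sense()))"
```

```text
(array([-0.0034,  0.0037,  0.5401]), array([ 0.0002, -0.0001,  0.0007]))
```

Emit:
{"op": "drive_tool", "data": {
  "motion": [
    [[-0.003,0.004,0.15,0,0,0.001],[-0.003,0.004,0.3,0,0,0.001],[-0.003,0.004,0.42,0,0,0.001],[-0.003,0.004,0.5,0,0,0.001],[-0.003,0.004,0.54,0,0,0.001],[-0.003,0.004,0.54,0,0,0.001],[-0.003,0.004,0.54,0,0,0.001]]
  ],
  "hand": 1
}}

```text
time_s: 2.08
eef_pos: [0.4559, 0.328, 0.0588]
tool_rot: [0.137, 0.991, 0.001, 0.0]
ft_force: [0.7, 0.2, 0.7]
finger_gap: 0.0856
grip_force: 0.0
```

Emit:
{"op": "drive_tool", "data": {
  "motion": [
    [[0,0,0,0,0,0],[0,0,0,0,0,0],[0,0,0,0,0,0],[0,0,0,0,0,0],[0,0,0,0,0,0],[0,0,0,0,0,0],[0,0,0,0,0,0],[0,0,0,0,0,0]]
  ],
  "hand": 0,
  "squeeze": 50
}}

```text
time_s: 3.08
eef_pos: [0.4559, 0.3273, 0.0583]
tool_rot: [0.137, 0.991, 0.0, 0.0]
ft_force: [0.3, 0.1, 5.7]
finger_gap: 0.0153
grip_force: 49.5
```

Gripped, with the gap matching the rib thickness. Lifting gently.

Emit:
{"op": "drive_tool", "data": {
  "motion": [
    [[0,0,-0.04,0,0,0],[0,0,-0.1,0,0,0],[0,0,-0.2,0,0,0],[0,0,-0.3,0,0,0],[0,0,-0.4,0,0,0],[0,0,-0.46,0,0,0],[0,0,-0.5,0,0,0],[0,0,-0.5,0,0,0]]
  ]
}}

```text
time_s: 4.08
eef_pos: [0.4558, 0.3272, 0.2087]
tool_rot: [0.137, 0.991, 0.0, 0.0]
ft_force: [0.1, 0.1, -2.1]
finger_gap: 0.0152
grip_force: 48.9
```

```bash
python3 - <<'E'
from h import *
from plant import bot
s=bot.sense(); print(s["eef_pos"],s["finger_gap"],s["grip_force"],s["ft_force"])
h=s["eef_pos"][2]-.0583
d=bot.get_image("wrist")
for k in blobs(d,"yellow",5000,9): print(k.mean(0).round(),rect(d,k,h+.032))
# bin: rim corners from top view now and side view
for n in("top","side"):
    e=bot.get_image(n)
    for k in blobs(e,"blue",500,7):
        r=rect(e,k,.06)
        print(n,r)
E
```

```text
[0.45583063 0.32718289 0.20868368] 0.01519029215500502 48.862990736961365 [ 0.13596268  0.09215106 -2.09687912]
[285. 205.] (array([434.4, 332.9]), array([110.3,  94.7]), 74.3)
[103.  19.] (array([344.1, 291.5]), array([73.1, 17.5]), 74.3)
top (array([482.6,  44.1]), array([130.6,  98.6]), -10.5)
top (array([ 774.5, -590.8]), array([143.9,  74.4]), 43.6)
side (array([474.5,  26.5]), array([145.9, 135.4]), -10.6)
```

The tray is held level and centred on the TCP. Top-view bin centre is about (0.484, 0.045), yaw -10.5°.

```bash
python3 -c "
from h import *
from plant import bot
print(rel([.484,.045,.2087],79.5,bot.sense()))"
```

```text
(array([-0.347 , -0.8784, -0.0041]), array([-0.0003, -0.0003, -0.0291]))
```

Emit:
{"op": "drive_tool", "data": {
  "motion": [
    [[-0.04,-0.1,0,0,0,-0.003],[-0.1,-0.25,0,0,0,-0.008],[-0.16,-0.4,0,0,0,-0.014],[-0.22,-0.55,0,0,0,-0.019],[-0.28,-0.7,0,0,0,-0.024],[-0.32,-0.81,0,0,0,-0.028],[-0.347,-0.878,0,0,0,-0.029],[-0.347,-0.878,0,0,0,-0.029]]
  ]
}}

```text
time_s: 5.22
eef_pos: [0.4841, 0.0436, 0.2073]
tool_rot: [0.093, 0.996, -0.0, -0.001]
ft_force: [-1.1, -0.1, -1.1]
finger_gap: 0.0151
grip_force: 49.1
```

```bash
python3 - <<'E'
from h import *
from plant import bot
s=bot.sense(); print(s["eef_pos"],s["finger_gap"],s["grip_force"],s["ft_force"])
print(rel([.484,.045,.105],79.5,s))
e=bot.get_image("side"); cv2.imwrite("pics/side2.png",cv2.resize(e["frame"][60:280,150:400],None,fx=2.4,fy=2.4))
E
```

```text
[0.48413012 0.04356244 0.20730166] 0.01506825689594483 49.0647429227829 [-1.10715237 -0.09885372 -1.07149157]
(array([0.0009, 0.005 , 0.341 ]), array([-0.0003, -0.0004, -0.0012]))
```

View pics/side2.png

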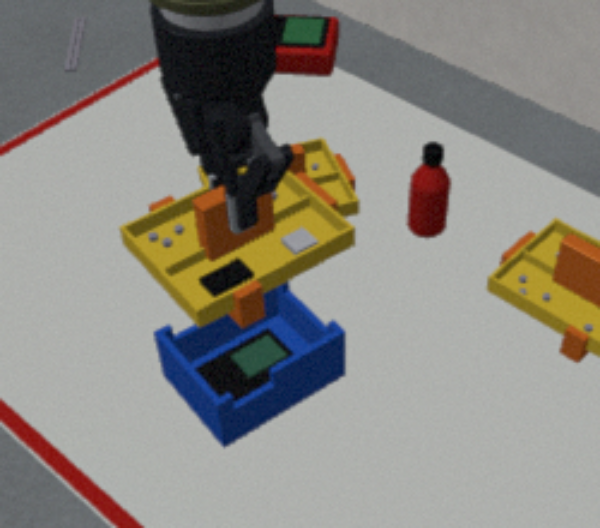

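The picture shows the tray level above the bin. Its near-side lug (248,305) is over the bin's near-side notch (250,390), and the flux bottle (430,195) is well clear. Lowering.

Emit:
{"op": "drive_tool", "data": {
  "motion": [
    [[0,0.003,0.08,0,0,-0.001],[0,0.003,0.16,0,0,-0.001],[0,0.003,0.22,0,0,-0.001],[0,0.003,0.26,0,0,-0.001],[0,0.003,0.29,0,0,-0.001],[0,0.003,0.31,0,0,-0.001],[0,0.003,0.325,0,0,-0.001],[0,0.003,0.33,0,0,-0.001]]
  ]
}}

```text
time_s: 6.28
eef_pos: [0.4847, 0.0463, 0.109]
tool_rot: [0.09, 0.996, 0.0, 0.0]
ft_force: [-0.0, -0.4, -1.4]
finger_gap: 0.0155
grip_force: 49.1
```

No contact force and the lugs are already about 9 mm down in the notches. Lowering the rest.

Emit:
{"op": "drive_tool", "data": {
  "motion": [
    [[0,0,0.005,0,0,0],[0,0,0.01,0,0,0],[0,0,0.014,0,0,0],[0,0,0.016,0,0,0],[0,0,0.016,0,0,0],[0,0,0.016,0,0,0]]
  ]
}}

```text
time_s: 7.02
eef_pos: [0.4846, 0.0463, 0.1043]
tool_rot: [0.09, 0.996, -0.0, 0.0]
ft_force: [-0.7, 0.4, 0.6]
finger_gap: 0.0153
grip_force: 49.4
```

Emit:
{"op": "drive_tool", "data": {
  "motion": [
    [[0,0,0,0,0,0],[0,0,0,0,0,0],[0,0,0,0,0,0],[0,0,0,0,0,0],[0,0,0,0,0,0],[0,0,0,0,0,0],[0,0,0,0,0,0],[0,0,0,0,0,0]]
  ],
  "hand": 1
}}

```text
time_s: 8.02
eef_pos: [0.4846, 0.0463, 0.1042]
tool_rot: [0.09, 0.996, -0.0, 0.0]
ft_force: [-0.2, 0.2, -1.2]
finger_gap: 0.0852
grip_force: 0.0
```

Emit:
{"op": "drive_tool", "data": {
  "motion": [
    [[0,0,-0.05,0,0,0],[0,0,-0.15,0,0,0],[0,0,-0.3,0,0,0],[0,0,-0.45,0,0,0],[0,0,-0.5,0,0,0],[0,0,-0.5,0,0,0],[0,0,-0.5,0,0,0]]
  ]
}}

```text
time_s: 8.9
eef_pos: [0.4841, 0.0462, 0.2534]
tool_rot: [0.09, 0.996, -0.0, -0.001]
ft_force: [-0.1, -0.2, 0.2]
finger_gap: 0.0856
grip_force: 0.0
```

```bash
python3 - <<'E'
from h import *
from plant import bot
e=bot.get_image("side"); cv2.imwrite("pics/side3.png",cv2.resize(e["frame"][60:280,150:400],None,fx=2.4,fy=2.4))
w=bot.get_image("wrist")
for k in blobs(w,"yellow",5000,9): print(k.mean(0).round(),[(h,rect(w,k,h+.032)) for h in(.046,.056)])
E
```

```text
[286. 188.] [(0.046, (array([484.2,  46. ]), array([139.7, 110.2]), -10.3)), (0.056, (array([482. ,  46.4]), array([135.1, 106.6]), -10.3))]
```

View pics/side3.png

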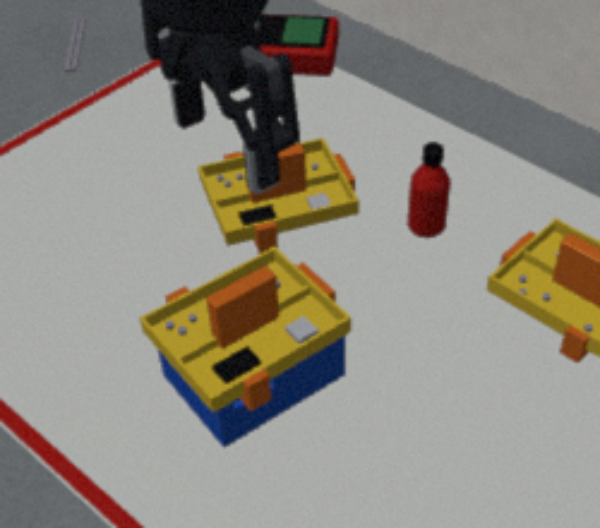

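The tray sits flat on the bin with its near lug (257,388) down in the notch. The wrist view measures it as 139.7 × 110.2 mm when cast at the fully-home height, which confirms it is seated. The gripper is clear, so I'm handing in.

```bash
python3 -c "
from plant import bot
print(bot.close_job())"
```

```text
the job is handed in; nothing more can be done
None
```

The yellow tray is seated flat on the blue bin, the visible lug down in its notch and the height reading fully home; the gripper is clear, the green tray and flux bottle were not touched, and the job is handed in (no verdict was returned).

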